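Index the tappet fixture and hold its spring jaw open

TASK

A colleague is about to load a valve tappet. Turn the round indexing table by its black knob until the empty, red-ringed nest sits in front of the jaw and the table clicks into its detent; then pull the spring-loaded jaw by its yellow tab until its needle stands over the red clip on the scale, and keep it there: finish while still holding the tab. Leave the loose parts and tools lying around where they are.

Things in the scene. Friction and masses are not known exactly. Their poses are not given: they have to be found in the camera images.
- fixture: The grey base plate (280 x 420 mm, 12 mm thick, bolted to the bench) that carries the turntable and the jaw. Origin at the centre of its underside. Its y axis runs from the jaw towards the turntable; the jaw is pulled along its -y. z is up.
- turntable (a joint): Angle of the aluminium turntable (192 mm across) about its upright axis, rad, growing counter-clockwise from above. 0: empty nest in front of the jaw, a sprung ball on the rim between two brass pins (the detent). Starts at 0.6 to 1.25, so turn it clockwise; stops at -0.3 and 1.45. Friction 1 N at the knob; the ball catches within about 0.08 rad of 0; 11 N at the knob rides it over a pin.
- pivot (a point): The turntable's axis at the height of its top face (30 mm above the bench). Its axes turn with the turntable.
- knob (a point): The round black turning knob standing on the turntable, 24 mm in diameter, 72 mm from the axis, opposite the empty nest. The point is on its axis at gripping height, 58 mm above the bench; its top is 22 mm higher, the turntable's face 28 mm lower. Free of neighbours by 55 mm along the rim and by 46 mm towards the hub (a 10 mm high nut).
- empty_nest (a point): Centre of the empty nest (black disc with a red ring, 47 mm across) on the turntable's face, 72 mm from the axis. The three other nests hold steel tappets, 32 mm across, 26 mm high, fixed to the table.
- jaw (a joint): How far the spring jaw is pulled out, m: 0 shut (pushed towards the turntable by its spring), up to 0.065, growing along the fixture's -y. The spring pulls back with 4.5 N when shut and 1.5 N more for every 10 mm; it snaps shut when let go.
- tab (a point): The upright yellow pull tab on the jaw's blue carriage: 14 mm thick along the fixture's y (the pull direction), 36 mm wide along its x. The point is at the middle of its thickness and width at gripping height, 74 mm above the bench; the tab's top is 26 mm higher, the carriage's top 36 mm lower. The axes are those of the fixture.
- needle (a point): Tip of the yellow needle, which sticks out of the carriage over the white scale; it moves with the jaw. Axes are those of the fixture; its centre line along y is that of the tab.
- mark (a point): Top centre of the red clip on the scale, 10 mm wide along the fixture's y, 26 mm above the bench, fixed for this job 28 to 46 mm from where the needle starts. Axes are those of the fixture. The needle stands over it when both have the same place along the fixture's y.
- spare_tappet: A loose steel tappet, 32 mm across, 26 mm high, standing on the base plate; origin at the centre of its underside. Not to be moved.
- socket: A loose dark wrench socket, 28 mm across, 38 mm high, standing on the base plate; origin at the centre of its underside. Not to be moved.
- wrench: A loose wrench, 190 mm long, lying on the bench to the robot's left; origin under its middle. Not to be moved.
- screwdriver: A loose screwdriver, 200 mm long, lying on the bench to the robot's right; origin under its middle. Not to be moved.
- oil_bottle: A closed black bottle, 68 mm across, 170 mm high; origin at the centre of its underside. Not to be moved.
- grease_jar: A closed grey jar with a blue cap, 70 mm across, 80 mm high; origin at the centre of its underside. Not to be moved.
- piston: An aluminium piston, 75 mm across, 55 mm high, standing on the bench; origin at the centre of its underside. Not to be moved.

How it is judged:
On the way, in this order (a step that is already met when the one before it is completed fails the run):
1. the turntable is turned into its detent, with the jaw still shut (value of joint turntable between -0.05 and 0.05 rad and value of joint jaw below 0.01 m), for 0.2 s.
2. the jaw is pulled out until its needle is over the red clip (y of needle in the frame of mark between -0.006 and 0.006 m and contact force between jaw and the fingers above 3 N), for 0.3 s.
At the end, for the whole second after the job is handed in: The turntable rests in its detent (within 0.05 rad of 0), and the gripper's fingers hold the jaw still against its spring (more than 3 N between fingers and jaw) with the needle over the red clip (within 6 mm of its centre along the pull direction) (all of step 2 and value of joint turntable between -0.05 and 0.05 rad and velocity of joint jaw between -0.01 and 0.01 m/s); the arm keeps its last pose, push and grip.
It fails at once if a loose bystander is moved more than 20 mm (distance of any of spare_tappet, socket, wrench, screwdriver, oil_bottle, grease_jar, piston from where it was at the start of the episode above 0.02 m).
It also fails if it takes over 42 s, if anything falls off the work surface, if the arm or the gripper's body presses on something with over 40 N, if the wrist force passes 120 N, or if a joint passes its speed limit or range.

ROBOT

A 7-joint arm with a two-finger parallel gripper is mounted at the origin on the work surface. World frame = base frame: x ahead of the robot, y to its left, z up, the work surface at z = 0. Lengths are in m, angles in rad, forces in N, time in s.
With the tool pointing down it reaches from about 0.4 to 0.85 m from the base axis. Payload 4.5 kg.
Tool frame: the origin (TCP) lies between the finger pads; the fingertips stand 25 mm ahead of it and the grasp point (between the pads) lies 6 mm ahead of it; y points along the fingers, x is the direction in which the jaws open and shut, and the axes are right-handed (so a half turn about y gives the same grasp; the last joint's range is limited). The gripper opens to 85 mm and grips with 20 to 120 N. Pads are 22 mm wide; open, the fingers measure 114 mm over their backs; the gripper's body (76 mm by 85 mm) begins 54 mm behind the grasp point. The pads swing forward as they close: fully open they stand 13 mm farther back than shut.
Start: joints at [-1.187, 0.689, -0.195, 1.565, 0.157, 0.902, -0.215], TCP at [0.214, 0.587, 0.256] pointing down, gripper open.
Joint ranges: [-3.01, 3.01], [-0.46, 2.08], [-1.47, 1.51], [0.13, 2.56], [-1, 4.14], [0.04, 2.09], [-2.66, 2.66]. Speed limits (rad/s): [2.57, 2.57, 3.14, 3.14, 3.14, 3.14, 3.14].

INTERFACE

Orientations are given as [roll, pitch, yaw] about the fixed x, y, z axes, in that order (R = Rz(yaw) Ry(pitch) Rx(roll)).
In Python, from rig import env, optics, order gives the robot as it stands.
- The arm moves only by the tool send_rows, never from a script. Its argument "series" is a list of rows, each an object of numbers: "dx", "dy", "dz": the shift along the tool's x, y, z in m; "turn": the turn about the tool's y in degrees. A call has 1 to 12 rows; each row is the pose to reach, as a shift and turn from the pose commanded when the call began, along the tool's axes at that moment; what a row does not reach only later rows make up. A row lasts 1/12 s, in which the tool goes at most 41.7 mm and 7.16 degrees, less where a joint would pass 70% of its speed; a pose out of reach is approached as far as the arm can. A call with a gripper value outside its range is refused whole. "jaw" is the opening, from 0 (shut) to 1 (fully open), set as the call begins (left out, the last holds). The fingers move at their own pace and stop on an object; "newtons" is the grip in N (left out, the last holds). Time passes only in rows, so rows that repeat a pose let the fingers close. It gives the time, the measured TCP pose, the force and the opening at its end, in the units of the state.
- env.get_state(): the state, without advancing time (a new reading comes with each control period).
- optics.read_camera(name): name is "side" or "top" or "wrist"; returns the picture (420x560x3 uint8, red, green, blue); there is no depth.
- optics.calibration(name): a dict with "camera_matrix" (3x3 intrinsics, pixels), "R" (3x3) and "t" (3): a world point X has camera coordinates R X + t; the wrist camera has in their place "T_tool_cam" (4x4, takes a point from camera to tool coordinates, whose origin is the TCP and whose axes are the tool frame's). Camera axes: x right, y down, z forward; pixel columns grow to the right and rows downward; lengths in m; the calibration is good to about 2 mm. A picture is of the moment at which its call begins: read the wrist's pose just before it. calibration takes no time and is no camera call.
- order.hand_in(): hands the job in, once; it reports no verdict.
The state is a dict: "time_s": time; "joints": joint angles; "qvel": joint speeds; "tau": joint torques, N m; "tool_pos": TCP position; "tool_rot": TCP orientation; "ft_force": force on the tool from outside, world axes, zero at the start; "wrist_torque": the same for the moment, N m; "opening": finger opening in m.
Only numpy, scipy, OpenCV 4.12 (cv2) and the standard library are available. Lean on these libraries where they do the work, as an engineer would, in place of code of your own. Each camera call takes 0.05 s, during which the arm holds its last target.

## Working session

There is one attempt and no reset: what is moved stays moved. The work goes in short steps, Python scripts to look and compute and a tool call to move; the robot and the scene stay as the last step left them, time stands still between calls to the robot, and variables do not carry over. Pictures are saved under pics/ and viewed, and the job is handed in when it is done.

Besides the shell and the picture viewer there is one more tool, called after "Emit:" by a JSON object that holds its "fn" and its "kwargs", one argument or row to a line. send_rows: Moves the arm, as the interface text tells. Its arguments: {"type":"object","properties":{"series":{"type":"array","items":{"type":"object","properties":{"dx":{"type":"number"},"dy":{"type":"number"},"dz":{"type":"number"},"turn":{"type":"number"}}}},"jaw":{"type":"number"},"newtons":{"type":"number"}},"required":["series"]}

```bash
ls; mkdir -p pics; python3 - <<'E'
from rig import env, optics, order
import cv2
s=env.get_state(); print(s)
for n in ("side","top"):
    im=optics.read_camera(n); cv2.imwrite(f"pics/{n}0.png",im[:,:,::-1]); c=optics.calibration(n); print(n,c)
print(optics.calibration("wrist"))
E
```

```text
pics
{'time_s': 0.0, 'joints': array([-1.18716725,  0.68997959, -0.19446871,  1.56635461,  0.15729265,
        0.9025011 , -0.21508477]), 'qvel': array([ 7.08522328e-05,  1.44843924e-03, -1.33427921e-03, -6.45712697e-04,
        1.59676587e-03,  3.65495991e-04,  4.35634698e-04]), 'tau': array([-9.74741397e-05, -5.39612746e+01, -1.26676518e+00, -1.58540887e+01,
        9.05454392e-03,  9.34202399e-03, -2.60959126e-06]), 'tool_pos': array([0.21406894, 0.58654908, 0.25548278]), 'tool_rot': array([-1.57095523,  0.00184803,  1.22102853]), 'ft_force': array([-0.65686253,  0.46539422, -0.14436597]), 'wrist_torque': array([-0.0117527 ,  0.01898196, -0.01561475]), 'opening': 0.08545572347247703}
side {'camera_matrix': array([[388.16802856,   0.        , 280.51629771],
       [  0.        , 388.16802856, 207.4670657 ],
       [  0.        ,   0.        ,   1.        ]]), 'R': array([[ 0.99388261, -0.11041658, -0.00235344],
       [-0.08502418, -0.75137284, -0.65437737],
       [ 0.0704858 ,  0.65057438, -0.75616448]]), 't': array([-0.51078177,  0.09078034,  1.15727567])}
top {'camera_matrix': 
[... 187 characters left out ...]
8023 ,  0.00918818],
       [-0.99738368, -0.01823362, -0.06995227],
       [ 0.07010598, -0.00793064, -0.99750802]]), 't': array([-0.03733356,  0.51559391,  1.62009374])}
{'camera_matrix': array([[293.70574335,   0.        , 283.69796187],
       [  0.        , 293.70574335, 210.03521277],
       [  0.        ,   0.        ,   1.        ]]), 'T_tool_cam': array([[ 9.99999177e-01,  1.12062910e-03, -6.23896649e-04,
         6.50376120e-06],
       [ 9.41728318e-04, -3.11277862e-01,  9.50318476e-01,
        -1.17343320e-01],
       [ 8.70749327e-04, -9.50318282e-01, -3.11278661e-01,
         7.98208262e-02],
       [ 0.00000000e+00,  0.00000000e+00,  0.00000000e+00,
         1.00000000e+00]])}
```

View pics/top0.png

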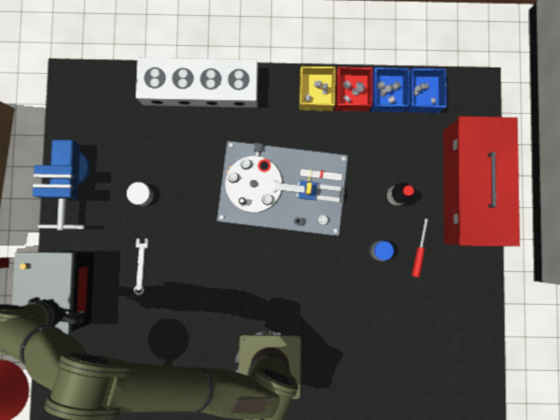

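View pics/side0.png

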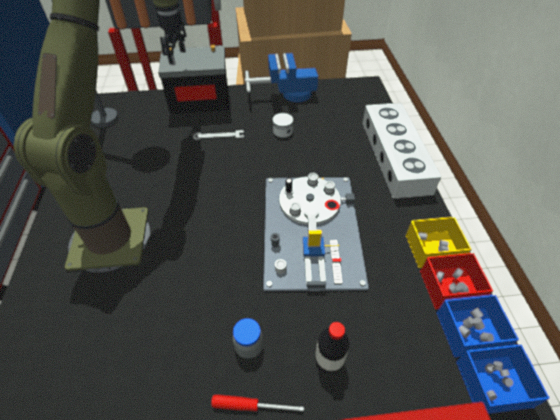

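```bash
python3 - <<'E'
import cv2
a=cv2.imread("pics/top0.png")[135:245,205:360]; cv2.imwrite("pics/top0z.png",cv2.resize(a,None,fx=5,fy=5,interpolation=cv2.INTER_CUBIC))
a=cv2.imread("pics/side0.png")[170:295,255:375]; cv2.imwrite("pics/side0z.png",cv2.resize(a,None,fx=4.8,fy=4.8,interpolation=cv2.INTER_CUBIC))
E
```

```text
(no output)
```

View pics/top0z.png

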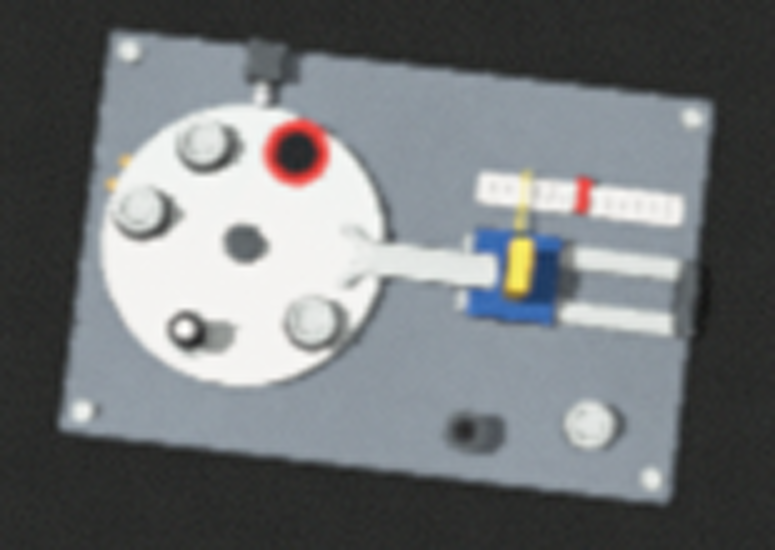

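View pics/side0z.png

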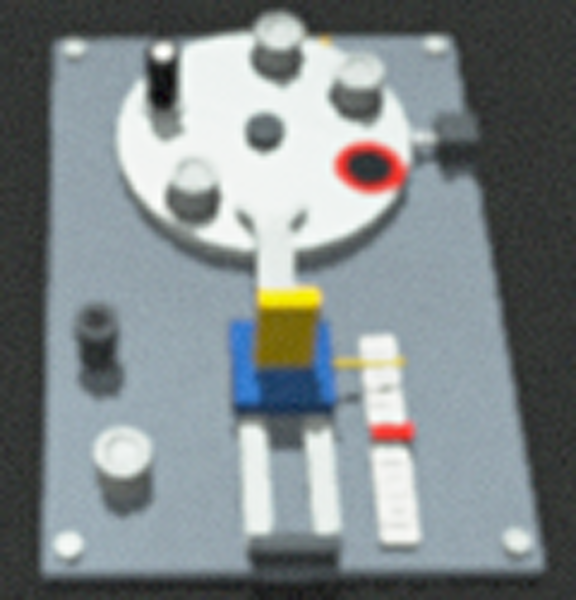

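```bash
cat > h.py <<'E'
import numpy as np, cv2
from rig import env, optics, order
def ray(name,px,pose=None):
    c=optics.calibration(name); K=c["camera_matrix"]
    d=np.linalg.inv(K)@np.array([px[0],px[1],1.])
    return -c["R"].T@c["t"], c["R"].T@d
def onz(name,px,z):
    o,d=ray(name,px); return o+d*(z-o[2])/d[2]
def cen(mask,box):
    x0,y0,x1,y1=box; m=np.zeros_like(mask); m[y0:y1,x0:x1]=mask[y0:y1,x0:x1]
    ys,xs=np.nonzero(m); return (xs.mean(),ys.mean(),len(xs))
def tri(pa,pb,na="top",nb="side"):
    o1,d1=ray(na,pa); o2,d2=ray(nb,pb); d1/=np.linalg.norm(d1); d2/=np.linalg.norm(d2)
    s=np.linalg.lstsq(np.c_[d1,-d2],o2-o1,rcond=None)[0]
    a=o1+s[0]*d1;b=o2+s[1]*d2; return (a+b)/2,np.linalg.norm(a-b)
E
python3 - <<'E'
from h import *
T=cv2.imread("pics/top0.png"); S=cv2.imread("pics/side0.png")
hT=cv2.cvtColor(T,cv2.COLOR_BGR2HSV); hS=cv2.cvtColor(S,cv2.COLOR_BGR2HSV)
red=lambda h:(((h[...,0]<8)|(h[...,0]>172))&(h[...,1]>130)&(h[...,2]>90))
yel=lambda h:((h[...,0]>20)&(h[...,0]<34)&(h[...,1]>130)&(h[...,2]>90))
blu=lambda h:((h[...,0]>100)&(h[...,0]<130)&(h[...,1]>130)&(h[...,2]>50))
# top
nt=cen(red(hT),(255,155,275,175)); ct=cen(red(hT),(315,168,328,180)); yt=cen(yel(hT),(304,180,314,196))
ns=cen(red(hS),(322,195,345,212)); cs=cen(red(hS),(328,252,345,266)); ys=cen(yel(hS)&(hS[...,2]>190),(305,228,325,236))
print(nt,ct,yt,ns,cs,ys)
print("nest",onz("top",nt,.03),onz("side",ns,.03),tri(nt,ns))
print("clip",onz("top",ct,.026),onz("side",cs,.026),tri(ct,cs))
print("tabtop",onz("top",yt,.1),onz("side",ys,.1),tri(yt,ys))
kt=(205+187/5,135+329/5-.0); ks=(255+162/4.8,170+48/4.8)
print("knobtop",onz("top",kt,.08),onz("side",ks,.08))
ht=(205+244/5,135+243/5); hs=(255+264/4.8,170+131/4.8)
print("hub",onz("top",ht,.04),onz("side",hs,.038))
# turntable ellipse
m=((hT[...,2]>200)&(hT[...,1]<40)).astype(np.uint8); m2=np.zeros_like(m); m2[150:215,222:285]=m[150:215,222:285]
cc=max(cv2.findContours(m2,0,1)[0],key=cv2.contourArea); e=cv2.fitEllipse(cv2.convexHull(cc)); print(e, onz("top",e[0],.03))
# corners
for p in [(110,30),(713,100),(670,502),(60,430)]:
    print("corner",onz("top",(205+p[0]/5,135+p[1]/5),.012))
E
```

```text
(np.float64(264.02564102564105), np.float64(164.84615384615384), 78) (np.float64(321.45454545454544), np.float64(173.27272727272728), 11) (np.float64(308.3809523809524), np.float64(188.16666666666666), 42) (np.float64(331.84507042253523), np.float64(204.7605633802817), 71) (np.float64(336.5), np.float64(259.90909090909093), 22) (np.float64(315.1904761904762), np.float64(231.78571428571428), 42)
nest [0.67689362 0.02851123 0.03      ] [0.67707653 0.02922303 0.03      ] (array([0.67679428, 0.02848252, 0.03086717]), np.float64(9.518898298671652e-05))
clip [ 0.65229714 -0.16796795  0.026     ] [ 0.65108568 -0.16858175  0.026     ] (array([ 0.65188368, -0.16798512,  0.02504306]), np.float64(0.0011166077011472827))
tabtop [ 0.59124831 -0.11904203  0.1       ] [ 0.59467958 -0.12070139  0.1       ] (array([ 0.59324883, -0.11933353,  0.09814331]), np.float64(0.0035336971497267724))
knobtop [0.54791124 0.09575781 0.08      ] [0.55109767 0.10198144 0.08      ]
hub [0.61063958 0.06147219 0.04      ] [0.61330863 0.06057945 0.038     ]
((253.6177215576172, 183.0509033203125), (56.72300338745117, 57.43098449707031), 80.9261474609375) [0.61380329 0.06260591 0.03      ]
corner [0.76062483 0.1584826  0.012     ]
corner [ 0.71982646 -0.25894009  0.012     ]
corner [ 0.44176343 -0.23169619  0.012     ]
corner [0.48343217 0.18557473 0.012     ]
```

The top view shows the plate with the red-ringed nest at about (264,165) and the knob at (242,201). The tab is at (308,188) and the clip at (321,173). The measured heights, the plate edge (419 mm) and the nest radius (73 mm) match the given sizes. The turntable sits at about 1.2 rad. I'll move above the knob now.

Emit:
{"fn": "send_rows", "kwargs": {
  "series": [
    {"dx":-0.01,"dz":-0.014},
    {"dx":-0.029,"dz":-0.04},
    {"dx":-0.05,"dz":-0.069},
    {"dx":-0.071,"dz":-0.098},
    {"dx":-0.092,"dz":-0.127,"turn":1},
    {"dx":-0.113,"dz":-0.156,"turn":2},
    {"dx":-0.134,"dz":-0.185,"turn":3},
    {"dx":-0.155,"dz":-0.214,"turn":4},
    {"dx":-0.176,"dz":-0.243,"turn":5},
    {"dx":-0.197,"dz":-0.272,"turn":6},
    {"dx":-0.218,"dz":-0.301,"turn":6.5},
    {"dx":-0.239,"dz":-0.33,"turn":6.5}
  ],
  "jaw": 0.6
}}

```text
schema error: expected keys dx, dy, dz, turn
```

```bash
cat > g.py <<'E'
from h import *
import sys
def goal(x,y,z,yaw):
    s=env.get_state(); p=s["tool_pos"]; w=s["tool_rot"][2]; d=np.array([x,y,z])-p
    c,n=np.cos(w),np.sin(w)
    print("t",round(s["time_s"],2),"pos",p.round(4),"rot",s["tool_rot"].round(3),"F",s["ft_force"].round(1),"open",round(s["opening"],4),"j",s["joints"].round(2))
    print("dx %.4f dy %.4f dz %.4f turn %.2f"%(d[0]*c+d[1]*n,-d[2],-d[0]*n+d[1]*c,-np.degrees(yaw-w)))
if __name__=="__main__": goal(*map(float,sys.argv[1:]))
E
python3 g.py .547 .0945 .17 1.107
```

```text
t 0.1 pos [0.214  0.5866 0.2555] rot [-1.571  0.002  1.221] F [-0.1 -0.5  0.1] open 0.0857 j [-1.19  0.69 -0.19  1.57  0.16  0.9  -0.22]
dx -0.3483 dy 0.0855 dz -0.4814 turn 6.54
```

Emit:
{"fn": "send_rows", "kwargs": {
  "series": [
    {"dx":-0.01,"dy":0,"dz":-0.014,"turn":0},
    {"dx":-0.029,"dy":0,"dz":-0.04,"turn":0},
    {"dx":-0.05,"dy":0,"dz":-0.069,"turn":0},
    {"dx":-0.071,"dy":0,"dz":-0.098,"turn":0},
    {"dx":-0.092,"dy":0,"dz":-0.127,"turn":1},
    {"dx":-0.113,"dy":0,"dz":-0.156,"turn":2},
    {"dx":-0.134,"dy":0,"dz":-0.185,"turn":3},
    {"dx":-0.155,"dy":0,"dz":-0.214,"turn":4},
    {"dx":-0.176,"dy":0,"dz":-0.243,"turn":5},
    {"dx":-0.197,"dy":0,"dz":-0.272,"turn":6},
    {"dx":-0.218,"dy":0,"dz":-0.301,"turn":6.5},
    {"dx":-0.239,"dy":0,"dz":-0.33,"turn":6.5}
  ],
  "jaw": 0.6,
  "newtons": 30
}}

```text
time_s: 1.1
tool_pos: [0.4428, 0.2479, 0.2561]
tool_rot: [-1.571, 0.001, 1.107]
ft_force: [0.8, 0.6, 0.4]
opening: 0.0518
```

```bash
python3 g.py .547 .0945 .17 1.107
```

```text
t 1.1 pos [0.4428 0.2479 0.2561] rot [-1.571e+00  1.000e-03  1.107e+00] F [0.8 0.6 0.4] open 0.0518 j [-0.46  0.54 -0.21  1.91  0.17  0.71  0.33]
dx -0.0906 dy 0.0861 dz -0.1618 turn 0.02
```

Emit:
{"fn": "send_rows", "kwargs": {
  "series": [
    {"dx":-0.015,"dy":0.008,"dz":-0.027,"turn":0},
    {"dx":-0.03,"dy":0.02,"dz":-0.054,"turn":0},
    {"dx":-0.046,"dy":0.035,"dz":-0.082,"turn":0},
    {"dx":-0.062,"dy":0.05,"dz":-0.11,"turn":0},
    {"dx":-0.076,"dy":0.062,"dz":-0.136,"turn":0},
    {"dx":-0.086,"dy":0.074,"dz":-0.154,"turn":0},
    {"dx":-0.0905,"dy":0.084,"dz":-0.162,"turn":0},
    {"dx":-0.0905,"dy":0.086,"dz":-0.162,"turn":0},
    {"dx":-0.0905,"dy":0.086,"dz":-0.162,"turn":0}
  ]
}}

```text
time_s: 1.85
tool_pos: [0.5457, 0.0971, 0.1695]
tool_rot: [-1.568, 0.001, 1.108]
ft_force: [-0.4, 0.8, 0.6]
opening: 0.0514
```

```bash
cat >> h.py <<'E'
from scipy.spatial.transform import Rotation
def wsave(fn):
    s=env.get_state(); im=optics.read_camera("wrist"); cv2.imwrite(fn+".png",im[:,:,::-1])
    T=np.eye(4); T[:3,:3]=Rotation.from_euler("xyz",s["tool_rot"]).as_matrix(); T[:3,3]=s["tool_pos"]
    np.save(fn+".npy",T@optics.calibration("wrist")["T_tool_cam"])
def won(fn,px,z):
    W=np.load(fn+".npy"); K=optics.calibration("wrist")["camera_matrix"]
    d=W[:3,:3]@np.linalg.inv(K)@np.array([px[0],px[1],1.]); o=W[:3,3]; return o+d*(z-o[2])/d[2]
E
python3 g.py .547 .0945 .064 1.107; python3 -c "
from h import *
wsave('pics/w1')"
```

```text
t 1.85 pos [0.5457 0.0971 0.1695] rot [-1.568e+00  1.000e-03  1.108e+00] F [-0.4  0.8  0.6] open 0.0514 j [-0.14  0.72 -0.2   1.86  0.24  0.58  0.61]
dx -0.0017 dy 0.1055 dz -0.0024 turn 0.06
```

View pics/w1.png

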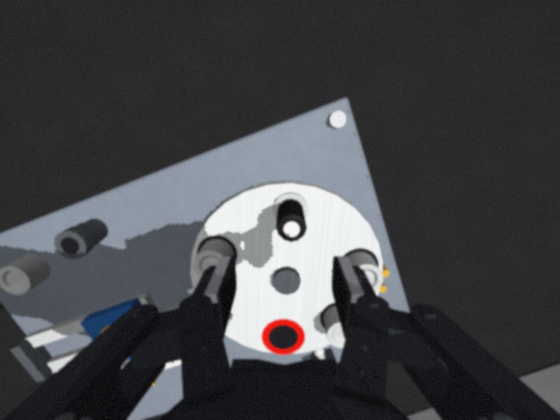

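The wrist view shows the knob's top at (290,229) between the open fingers, the hub at (286,280) and the red ring at (283,337).

```bash
python3 -c "
from h import *
print(won('pics/w1',(290.5,228.5),.08),won('pics/w1',(286,280),.04),won('pics/w1',(283,337),.03))"
```

```text
[0.55004887 0.10046978 0.08      ] [0.61032979 0.06712056 0.04      ] [0.67673353 0.0307553  0.03      ]
```

```bash
python3 g.py .549 .097 .064 1.107
```

```text
t 1.9 pos [0.5458 0.0982 0.1702] rot [-1.569e+00 -1.000e-03  1.110e+00] F [-0.1  1.   0.7] open 0.0513 j [-0.14  0.72 -0.21  1.86  0.24  0.59  0.61]
dx 0.0003 dy 0.1062 dz -0.0034 turn 0.16
```

Emit:
{"fn": "send_rows", "kwargs": {
  "series": [
    {"dx":0,"dy":0.015,"dz":-0.003,"turn":0},
    {"dx":0,"dy":0.04,"dz":-0.003,"turn":0},
    {"dx":0,"dy":0.065,"dz":-0.003,"turn":0},
    {"dx":0,"dy":0.085,"dz":-0.003,"turn":0},
    {"dx":0,"dy":0.1,"dz":-0.003,"turn":0},
    {"dx":0,"dy":0.106,"dz":-0.003,"turn":0},
    {"dx":0,"dy":0.106,"dz":-0.003,"turn":0}
  ]
}}

```text
time_s: 2.48
tool_pos: [0.5484, 0.0969, 0.0638]
tool_rot: [-1.569, 0.0, 1.111]
ft_force: [-0.3, 0.3, 0.3]
opening: 0.0511
```

Emit:
{"fn": "send_rows", "kwargs": {
  "series": [
    {"dx":0,"dy":0,"dz":0,"turn":0},
    {"dx":0,"dy":0,"dz":0,"turn":0},
    {"dx":0,"dy":0,"dz":0,"turn":0},
    {"dx":0,"dy":0,"dz":0,"turn":0},
    {"dx":0,"dy":0,"dz":0,"turn":0},
    {"dx":0,"dy":0,"dz":0,"turn":0}
  ],
  "jaw": 0,
  "newtons": 30
}}

```text
time_s: 2.98
tool_pos: [0.5503, 0.0964, 0.0658]
tool_rot: [-1.572, -0.003, 1.109]
ft_force: [-0.5, 3.1, 6.2]
opening: 0.0234
```

```bash
python3 g.py .549 .097 .064 1.107; python3 -c "
from h import *
wsave('pics/w2')"
```

```text
t 2.98 pos [0.5503 0.0964 0.0658] rot [-1.572 -0.003  1.109] F [-0.5  3.1  6.2] open 0.0234 j [-0.18  0.9  -0.14  1.9   0.3   0.36  0.57]
dx -0.0000 dy 0.0018 dz 0.0015 turn 0.12
```

View pics/w2.png

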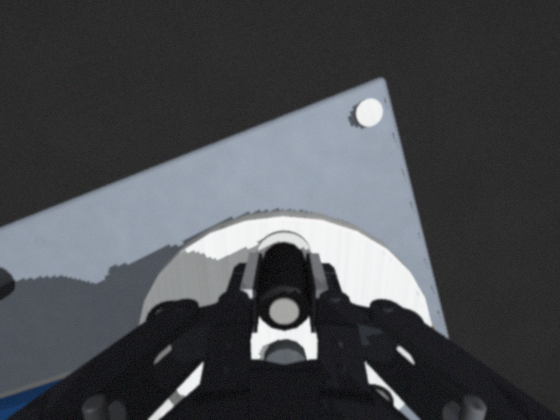

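The fingers hold the knob: the opening is 23.4 mm and the knob's top is at (285,311).

```bash
python3 -c "
from h import *
k=won('pics/w2',(285,311),.08);print(k)
for P in [(.6115,.0615),(.612,.063),(.613,.0645)]:
  P=np.array(P);v=k[:2]-P;print(np.hypot(*v),np.degrees(np.arctan2(v[1],v[0])))
  # plan in tool axes with knob at grip point
s=env.get_state();w=s['tool_rot'][2];p=s['tool_pos'][:2]
P=np.array((.612,.063));a0=np.arctan2(p[1]-P[1],p[0]-P[0]);print('a0',a0,np.hypot(*(p-P)))
end=np.pi/2-.098
for i in range(0,25,1):
  a=a0+(end-a0)*i/24; d=np.array([np.cos(a)-np.cos(a0),np.sin(a)-np.sin(a0)])*.072
  print(i,(d@[np.cos(w),np.sin(w)]).round(4),(d@[-np.sin(w),np.cos(w)]).round(4),np.degrees(a0-a).round(1))
"
```

```text
[0.54895795 0.09759535 0.08      ]
0.0722106761268679 150.0091525426999
0.07191062334311041 151.24350579619374
0.0720880419985277 152.6711960981151
a0 2.6459463258456735 0.0700945784476804
0 0.0 0.0 0.0
1 0.0035 -0.0002 2.8
2 0.007 -0.0006 5.6
3 0.0105 -0.0011 8.4
4 0.0139 -0.0018 11.2
5 0.0173 -0.0027 14.0
6 0.0207 -0.0038 16.8
7 0.024 -0.005 19.6
8 0.0272 -0.0064 22.4
9 0.0304 -0.0079 25.2
10 0.0335 -0.0096 28.0
11 0.0365 -0.0114 30.8
12 0.0394 -0.0134 33.6
13 0.0422 -0.0155 36.4
14 0.0449 -0.0177 39.2
15 0.0475 -0.0201 42.0
16 0.05 -0.0226 44.8
17 0.0524 -0.0252 47.6
18 0.0546 -0.028 50.4
19 0.0567 -0.0308 53.2
20 0.0586 -0.0338 56.0
21 0.0604 -0.0368 58.8
22 0.062 -0.0399 61.6
23 0.0635 -0.0431 64.4
24 0.0649 -0.0463 67.2
```

Emit:
{"fn": "send_rows", "kwargs": {
  "series": [
    {"dx":0.0035,"dy":0,"dz":0,"turn":2.8},
    {"dx":0.007,"dy":0,"dz":-0.0006,"turn":5.6},
    {"dx":0.0105,"dy":0,"dz":-0.0011,"turn":8.4},
    {"dx":0.0139,"dy":0,"dz":-0.0018,"turn":11.2},
    {"dx":0.0173,"dy":0,"dz":-0.0027,"turn":14},
    {"dx":0.0207,"dy":0,"dz":-0.0038,"turn":16.8},
    {"dx":0.024,"dy":0,"dz":-0.005,"turn":19.6},
    {"dx":0.0272,"dy":0,"dz":-0.0064,"turn":22.4},
    {"dx":0.0304,"dy":0,"dz":-0.0079,"turn":25.2},
    {"dx":0.0335,"dy":0,"dz":-0.0096,"turn":28},
    {"dx":0.0365,"dy":0,"dz":-0.0114,"turn":30.8},
    {"dx":0.0394,"dy":0,"dz":-0.0134,"turn":33.6}
  ]
}}

```text
time_s: 4.03
tool_pos: [0.5783, 0.1265, 0.0658]
tool_rot: [-1.568, -0.001, 0.52]
ft_force: [-4.1, 5.0, 9.9]
opening: 0.0232
```

```bash
python3 g.py .6190 .1345 .064 -.098;python3 -c "
from h import *
s=env.get_state();w=s['tool_rot'][2];p=s['tool_pos'][:2]
P=np.array((.612,.063));a0=np.arctan2(p[1]-P[1],p[0]-P[0]);print('a0',a0,np.hypot(*(p-P)))
"
```

```text
t 4.03 pos [0.5783 0.1265 0.0658] rot [-1.568e+00 -1.000e-03  5.200e-01] F [-4.1  5.   9.9] open 0.0232 j [-0.28  0.92 -0.02  1.8   0.03  0.43  0.2 ]
dx 0.0393 dy 0.0018 dz -0.0133 turn 35.41
a0 2.0583247056829217 0.07186159577835437
```

Emit:
{"fn": "send_rows", "kwargs": {
  "series": [
    {"dx":0.0035,"dy":0,"dz":0,"turn":2.9},
    {"dx":0.007,"dy":0,"dz":-0.0006,"turn":5.8},
    {"dx":0.0105,"dy":0,"dz":-0.0011,"turn":8.7},
    {"dx":0.0139,"dy":0,"dz":-0.0018,"turn":11.6},
    {"dx":0.0173,"dy":0,"dz":-0.0027,"turn":14.5},
    {"dx":0.0207,"dy":0,"dz":-0.0038,"turn":17.4},
    {"dx":0.024,"dy":0,"dz":-0.005,"turn":20.3},
    {"dx":0.0272,"dy":0,"dz":-0.0064,"turn":23.2},
    {"dx":0.0304,"dy":0,"dz":-0.0079,"turn":26.1},
    {"dx":0.0335,"dy":0,"dz":-0.0096,"turn":29},
    {"dx":0.0365,"dy":0,"dz":-0.0114,"turn":32},
    {"dx":0.0394,"dy":0,"dz":-0.0134,"turn":35}
  ]
}}

```text
time_s: 5.03
tool_pos: [0.6085, 0.1341, 0.0653]
tool_rot: [-1.571, 0.024, -0.089]
ft_force: [-29.9, 2.4, 32.9]
opening: 0.0235
```

```bash
python3 g.py .6190 .1345 .064 -.098;python3 -c "
from h import *
s=env.get_state();w=s['tool_rot'][2];p=s['tool_pos'][:2]
P=np.array((.612,.063));a0=np.arctan2(p[1]-P[1],p[0]-P[0]);print('a0',a0-np.pi/2+.098,np.hypot(*(p-P)))
wsave('pics/w3'); cv2.imwrite('pics/top3.png',cv2.resize(optics.read_camera('top')[135:245,205:360,::-1],None,fx=5,fy=5,interpolation=cv2.INTER_CUBIC))
"
```

```text
t 5.03 pos [0.6085 0.1341 0.0653] rot [-1.571  0.024 -0.089] F [-29.9   2.4  32.9] open 0.0235 j [-0.35  0.96  0.13  1.68 -0.22  0.54 -0.18]
dx 0.0104 dy 0.0013 dz 0.0013 turn 0.49
a0 0.14648486115423545 0.07121414770953167
```

View pics/w3.png

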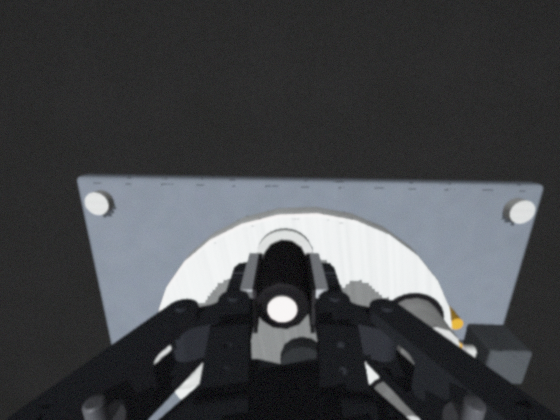

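View pics/top3.png

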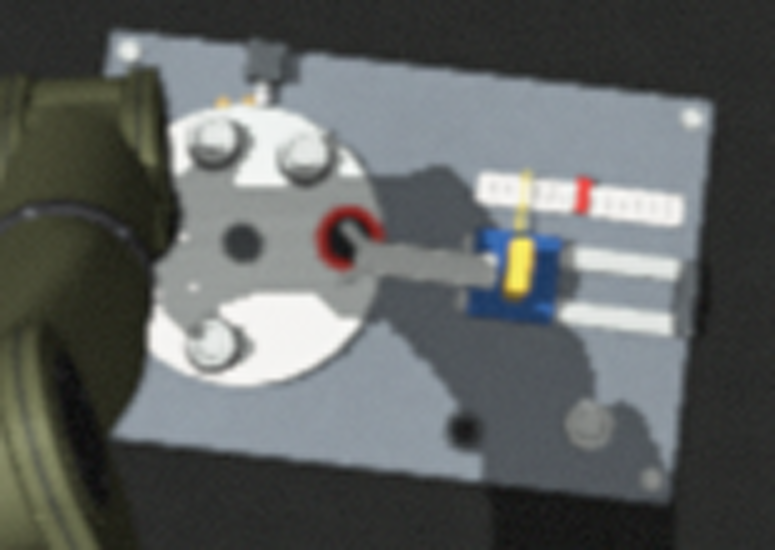

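The wrist and top views show the knob still held at (283,308). The nest is almost in front of the jaw, and the first brass pin is against the ball at (250,103). I'll check the forces before pushing further.

```bash
python3 g.py .6190 .1345 .067 -.098; python3 -c "
from h import *
s=env.get_state();print(s['wrist_torque'],s['qvel'])"
```

```text
t 5.13 pos [0.6084 0.134  0.0653] rot [-1.571  0.024 -0.089] F [-24.6   3.8  26.6] open 0.0231 j [-0.35  0.96  0.13  1.68 -0.22  0.54 -0.18]
dx 0.0105 dy -0.0017 dz 0.0014 turn 0.51
[0.4534657  4.58503699 0.00588542] [ 0.00375022 -0.0036754  -0.00845847  0.01154259  0.01276823 -0.01701225
  0.02401094]
```

Emit:
{"fn": "send_rows", "kwargs": {
  "series": [
    {"dx":0,"dy":-0.003,"dz":0,"turn":0},
    {"dx":0,"dy":-0.005,"dz":0,"turn":0},
    {"dx":0,"dy":-0.005,"dz":0,"turn":0},
    {"dx":0,"dy":-0.005,"dz":0,"turn":0}
  ]
}}

```text
time_s: 5.47
tool_pos: [0.6082, 0.134, 0.0656]
tool_rot: [-1.572, 0.025, -0.087]
ft_force: [-15.6, 3.6, -7.7]
opening: 0.0233
```

```bash
python3 g.py .6190 .1345 .067 -.098
```

```text
t 5.47 pos [0.6082 0.134  0.0656] rot [-1.572  0.025 -0.087] F [-15.6   3.6  -7.7] open 0.0233 j [-0.36  0.96  0.13  1.68 -0.21  0.54 -0.18]
dx 0.0107 dy -0.0014 dz 0.0014 turn 0.62
```

Emit:
{"fn": "send_rows", "kwargs": {
  "series": [
    {"dx":0.002,"dy":0,"dz":0,"turn":0},
    {"dx":0.003,"dy":0,"dz":0,"turn":0},
    {"dx":0.003,"dy":0,"dz":0,"turn":0}
  ]
}}

```text
time_s: 5.72
tool_pos: [0.6084, 0.134, 0.0656]
tool_rot: [-1.573, 0.031, -0.087]
ft_force: [-22.6, 3.8, -1.5]
opening: 0.0234
```

```bash
python3 g.py .6190 .1345 .067 -.098
```

```text
t 5.72 pos [0.6084 0.134  0.0656] rot [-1.573  0.031 -0.087] F [-22.6   3.8  -1.5] open 0.0234 j [-0.35  0.96  0.13  1.67 -0.21  0.55 -0.18]
dx 0.0105 dy -0.0014 dz 0.0014 turn 0.64
```

```bash
python3 -c "
from h import *
wsave('pics/w4'); cv2.imwrite('pics/side4.png',cv2.resize(optics.read_camera('side')[130:280,240:390,::-1],None,fx=4,fy=4,interpolation=cv2.INTER_CUBIC))
s=env.get_state();print(s['wrist_torque'],s['ft_force'])
"
```

```text
[0.63614697 3.47535704 0.0572241 ] [-21.84044941   4.17944143  -1.39726669]
```

View pics/side4.png

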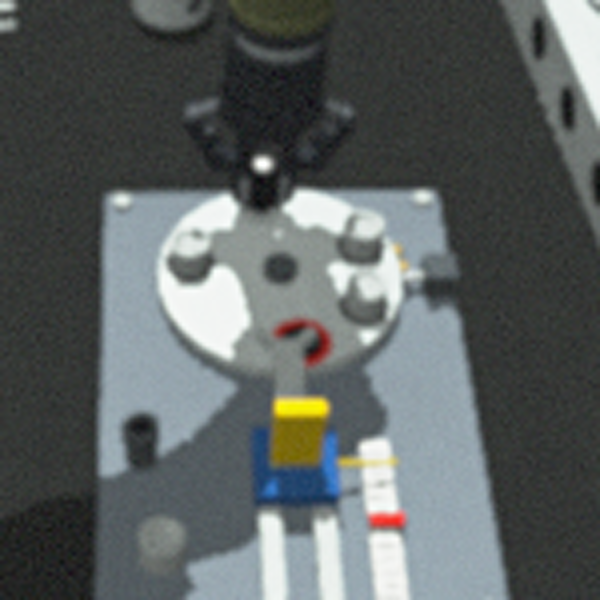

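View pics/w4.png

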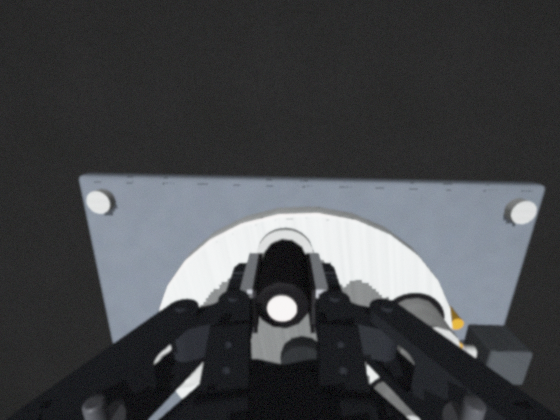

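The views show no obstruction. The table stops only where the first pin meets the ball, at (400,260) in the side crop, so I'll push harder in small steps.

Emit:
{"fn": "send_rows", "kwargs": {
  "series": [
    {"dx":0.002,"dy":0,"dz":0,"turn":0},
    {"dx":0.003,"dy":0,"dz":0,"turn":0},
    {"dx":0.003,"dy":0,"dz":0,"turn":0}
  ]
}}

```text
time_s: 6.07
tool_pos: [0.6086, 0.134, 0.0655]
tool_rot: [-1.573, 0.036, -0.087]
ft_force: [-28.7, 3.4, 4.5]
opening: 0.0234
```

```bash
python3 g.py .6190 .1345 .067 -.098
```

```text
t 6.07 pos [0.6086 0.134  0.0655] rot [-1.573  0.036 -0.087] F [-28.7   3.4   4.5] open 0.0234 j [-0.35  0.96  0.13  1.67 -0.21  0.56 -0.18]
dx 0.0103 dy -0.0015 dz 0.0014 turn 0.66
```

```bash
python3 -c "
from h import *
t=optics.read_camera('top')[:,:,::-1]; s=optics.read_camera('side')[:,:,::-1]; w=optics.read_camera('wrist')[:,:,::-1]
z=lambda a,f:cv2.resize(a,(390,390),interpolation=cv2.INTER_CUBIC)
cv2.imwrite('pics/z5.png',np.hstack([z(t[140:170,240:270],1),z(s[180:210,328:358],1)]))
cv2.imwrite('pics/z5w.png',cv2.resize(w[250:400,380:560],None,fx=4,fy=4,interpolation=cv2.INTER_CUBIC))
"
```

```text
(no output)
```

View pics/z5.png

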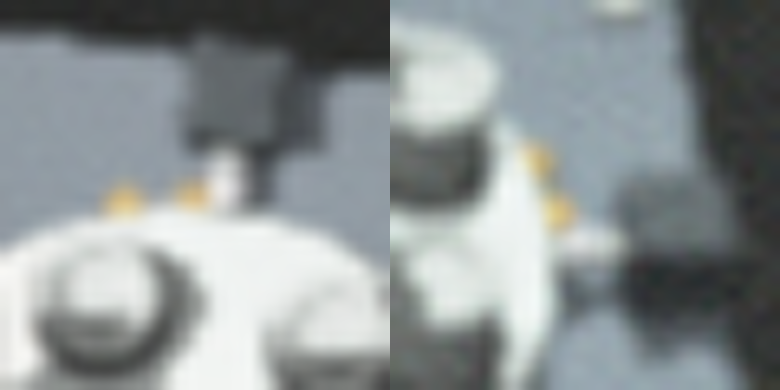

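View pics/z5w.png

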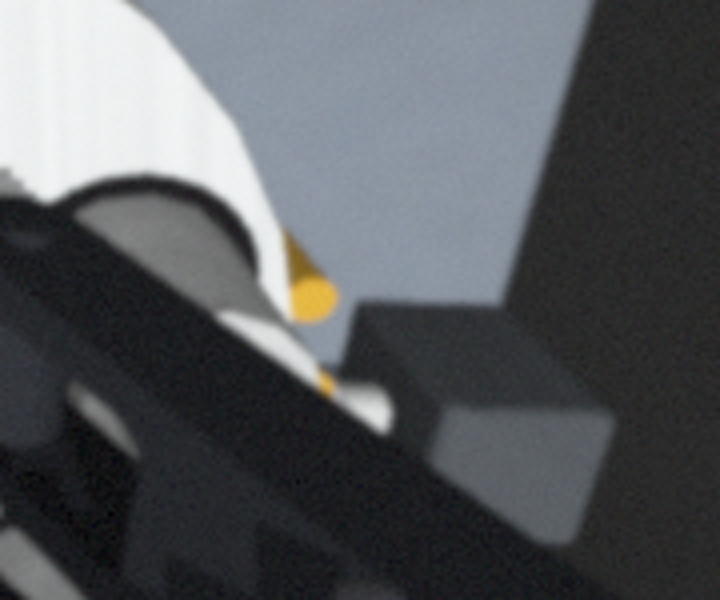

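The close-ups show the plunger's ball at (228,180) jammed squarely against the first pin at (192,193). I'll use a firmer grip and push more.

Emit:
{"fn": "send_rows", "kwargs": {
  "series": [
    {"dx":0.001,"dy":0,"dz":0,"turn":0},
    {"dx":0.003,"dy":0,"dz":0,"turn":0},
    {"dx":0.005,"dy":0,"dz":0,"turn":0},
    {"dx":0.005,"dy":0,"dz":0,"turn":0}
  ],
  "newtons": 60
}}

```text
time_s: 6.55
tool_pos: [0.6089, 0.134, 0.0655]
tool_rot: [-1.574, 0.046, -0.086]
ft_force: [-39.8, 4.3, 13.7]
opening: 0.0233
```

```bash
python3 g.py .6190 .1345 .067 -.098
```

```text
t 6.55 pos [0.6089 0.134  0.0655] rot [-1.574  0.046 -0.086] F [-39.8   4.3  13.7] open 0.0233 j [-0.35  0.96  0.12  1.66 -0.21  0.58 -0.18]
dx 0.0100 dy -0.0015 dz 0.0014 turn 0.69
```

Emit:
{"fn": "send_rows", "kwargs": {
  "series": [
    {"dx":-0.008,"dy":-0.001,"dz":0,"turn":0},
    {"dx":-0.014,"dy":-0.001,"dz":0,"turn":0},
    {"dx":-0.02,"dy":-0.001,"dz":0,"turn":-4},
    {"dx":-0.025,"dy":-0.001,"dz":-0.0005,"turn":-8},
    {"dx":-0.028,"dy":-0.001,"dz":-0.001,"turn":-11},
    {"dx":-0.028,"dy":-0.001,"dz":-0.001,"turn":-11}
  ],
  "newtons": 30
}}

```text
time_s: 7.05
tool_pos: [0.5962, 0.1321, 0.0659]
tool_rot: [-1.571, 0.014, 0.105]
ft_force: [-3.3, 0.5, -26.7]
opening: 0.0231
```

```bash
python3 g.py .6190 .1345 .067 -.098; python3 -c "
from h import *
s=env.get_state();w=s['tool_rot'][2];p=s['tool_pos'][:2]
P=np.array((.612,.063));a0=np.arctan2(p[1]-P[1],p[0]-P[0]);print('a0',a0-np.pi/2+.098,np.hypot(*(p-P)))
"
```

```text
t 7.05 pos [0.5962 0.1321 0.0659] rot [-1.571  0.014  0.105] F [ -3.3   0.5 -26.7] open 0.0231 j [-0.34  0.94  0.08  1.73 -0.14  0.49 -0.06]
dx 0.0229 dy -0.0011 dz -0.0000 turn 11.61
a0 0.3221134621821168 0.07091366712802244
```

Emit:
{"fn": "send_rows", "kwargs": {
  "series": [
    {"dx":-0.006,"dy":0.004,"dz":-0.0005,"turn":-4},
    {"dx":-0.006,"dy":0.004,"dz":-0.0005,"turn":-4},
    {"dx":0.012,"dy":0.004,"dz":-0.001,"turn":3},
    {"dx":0.034,"dy":0.004,"dz":-0.002,"turn":10},
    {"dx":0.034,"dy":0.004,"dz":-0.002,"turn":14},
    {"dx":0.03,"dy":0.004,"dz":-0.002,"turn":14},
    {"dx":0.025,"dy":0.004,"dz":-0.002,"turn":12}
  ]
}}

```text
time_s: 7.63
tool_pos: [0.627, 0.1354, 0.0658]
tool_rot: [-1.568, 0.001, -0.107]
ft_force: [1.5, 6.7, -6.6]
opening: 0.0231
```

```bash
cat > a.py <<'E'
from h import *
s=env.get_state();p=s['tool_pos'][:2]
P=np.array((.612,.063));a0=np.arctan2(p[1]-P[1],p[0]-P[0]);print('theta',a0-np.pi/2+.098,np.hypot(*(p-P)))
E
python3 g.py .6190 .1345 .067 -.098; python3 a.py
```

```text
t 7.63 pos [0.627  0.1354 0.0658] rot [-1.568e+00  1.000e-03 -1.070e-01] F [ 1.5  6.7 -6.6] open 0.0231 j [-0.36  0.97  0.14  1.64 -0.22  0.55 -0.19]
dx -0.0078 dy -0.0012 dz -0.0018 turn -0.51
theta -0.10559367051950228 0.07394957589565171
```

```bash
python3 -c "
from h import *
t=optics.read_camera('top')[:,:,::-1]
cv2.imwrite('pics/top6.png',cv2.resize(t[135:245,205:360],None,fx=5,fy=5,interpolation=cv2.INTER_CUBIC))
cv2.imwrite('pics/top6f.png',t)
"; python3 g.py .6190 .1345 .067 -.098
```

```text
t 7.68 pos [0.625  0.1358 0.0657] rot [-1.568  0.005 -0.102] F [-6.6  5.1  0.3] open 0.0232 j [-0.36  0.97  0.13  1.64 -0.22  0.55 -0.19]
dx -0.0058 dy -0.0013 dz -0.0019 turn -0.21
```

View pics/top6.png

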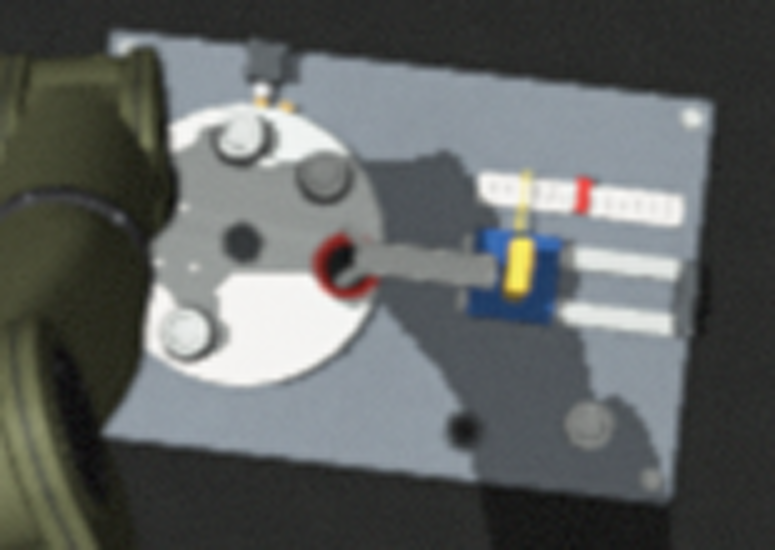

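It overshot: the second pin at (262,103) is now under the ball, so theta is about -0.1. I'll ease it back.

Emit:
{"fn": "send_rows", "kwargs": {
  "series": [
    {"dx":-0.004,"dy":0,"dz":0,"turn":0},
    {"dx":-0.006,"dy":0,"dz":0,"turn":0},
    {"dx":-0.006,"dy":0,"dz":0,"turn":0},
    {"dx":-0.006,"dy":0,"dz":0,"turn":0}
  ]
}}

```text
time_s: 8.02
tool_pos: [0.6226, 0.1359, 0.066]
tool_rot: [-1.568, -0.002, -0.101]
ft_force: [1.7, 3.2, -8.4]
opening: 0.0231
```

```bash
python3 a.py; python3 g.py .6190 .1345 .067 -.098;  python3 -c "
from h import *
t=optics.read_camera('top')[:,:,::-1]
cv2.imwrite('pics/top7.png',cv2.resize(t[135:245,205:360],None,fx=5,fy=5,interpolation=cv2.INTER_CUBIC))
"
```

```text
theta -0.0467175312808171 0.0737020121076141
t 8.02 pos [0.6226 0.1359 0.066 ] rot [-1.568 -0.002 -0.101] F [ 1.7  3.2 -8.4] open 0.0231 j [-0.36  0.96  0.13  1.66 -0.22  0.53 -0.19]
dx -0.0035 dy -0.0010 dz -0.0018 turn -0.19
```

View pics/top7.png

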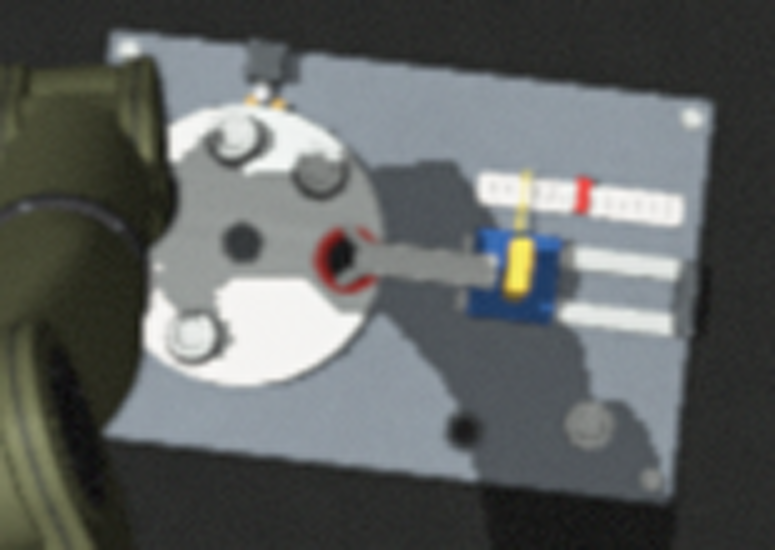

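The ball is now between the pins, at (252,100) and (280,103). I'll centre it a little, then release.

Emit:
{"fn": "send_rows", "kwargs": {
  "series": [
    {"dx":-0.002,"dy":0.001,"dz":-0.001,"turn":0},
    {"dx":-0.003,"dy":0.001,"dz":-0.001,"turn":0},
    {"dx":-0.003,"dy":0.001,"dz":-0.001,"turn":0},
    {"dx":-0.003,"dy":0.001,"dz":-0.001,"turn":0}
  ]
}}

```text
time_s: 8.4
tool_pos: [0.621, 0.1358, 0.066]
tool_rot: [-1.567, -0.005, -0.102]
ft_force: [3.4, 6.4, -4.3]
opening: 0.0233
```

```bash
python3 a.py; python3 g.py .6190 .1345 .067 -.098
```

```text
theta -0.025341456089896658 0.07331438475363156
t 8.4 pos [0.621  0.1358 0.066 ] rot [-1.567 -0.005 -0.102] F [ 3.4  6.4 -4.3] open 0.0233 j [-0.36  0.96  0.13  1.67 -0.22  0.52 -0.19]
dx -0.0019 dy -0.0010 dz -0.0015 turn -0.24
```

Emit:
{"fn": "send_rows", "kwargs": {
  "series": [
    {"dx":0,"dy":0,"dz":0,"turn":0},
    {"dx":0,"dy":0,"dz":0,"turn":0},
    {"dx":0,"dy":0,"dz":0,"turn":0},
    {"dx":0,"dy":0,"dz":0,"turn":0},
    {"dx":0,"dy":-0.015,"dz":0,"turn":0},
    {"dx":0,"dy":-0.04,"dz":0,"turn":0},
    {"dx":0,"dy":-0.07,"dz":0,"turn":0},
    {"dx":0,"dy":-0.1,"dz":0,"turn":0},
    {"dx":0,"dy":-0.125,"dz":0,"turn":0},
    {"dx":0,"dy":-0.135,"dz":0,"turn":0},
    {"dx":0,"dy":-0.135,"dz":0,"turn":0}
  ],
  "jaw": 0.6
}}

```text
time_s: 9.32
tool_pos: [0.6206, 0.1329, 0.2031]
tool_rot: [-1.569, -0.005, -0.108]
ft_force: [-0.3, -0.1, -0.2]
opening: 0.0513
```

```bash
python3 g.py .592 -.1195 .2 1.473;  python3 -c "
from h import *
wsave('pics/w8')
t=optics.read_camera('top')[:,:,::-1]
cv2.imwrite('pics/top8.png',cv2.resize(t[135:245,205:360],None,fx=5,fy=5,interpolation=cv2.INTER_CUBIC))
"
```

```text
t 9.32 pos [0.6206 0.1329 0.2031] rot [-1.569 -0.005 -0.108] F [-0.3 -0.1 -0.2] open 0.0513 j [-0.39  0.77  0.19  1.6  -0.19  0.78 -0.22]
dx -0.0013 dy 0.0031 dz -0.2540 turn -90.57
```

View pics/top8.png

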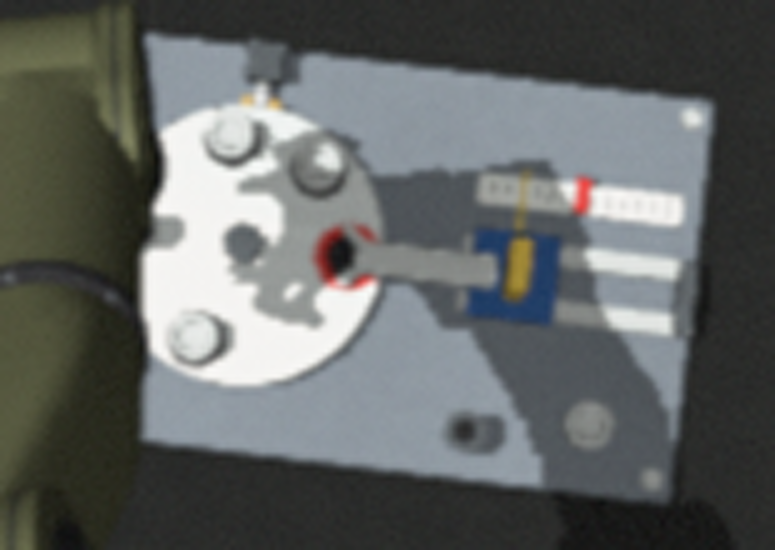

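View pics/w8.png

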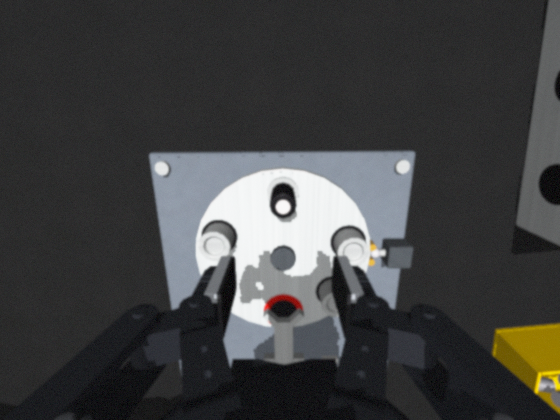

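The table rests in its detent: the pins at (247,100) and (275,103) straddle the ball at (262,95), and the ring is under the V of the jaw. Next is the tab.

Emit:
{"fn": "send_rows", "kwargs": {
  "series": [
    {"dx":0,"dy":0,"dz":-0.01,"turn":-3},
    {"dx":0,"dy":0,"dz":-0.03,"turn":-9},
    {"dx":0,"dy":0,"dz":-0.055,"turn":-16},
    {"dx":0,"dy":0,"dz":-0.08,"turn":-23},
    {"dx":0,"dy":0,"dz":-0.105,"turn":-30},
    {"dx":0,"dy":0,"dz":-0.13,"turn":-37},
    {"dx":0,"dy":0,"dz":-0.155,"turn":-44},
    {"dx":0,"dy":0,"dz":-0.18,"turn":-51},
    {"dx":0,"dy":0,"dz":-0.205,"turn":-58},
    {"dx":0,"dy":0,"dz":-0.225,"turn":-65},
    {"dx":0,"dy":0,"dz":-0.24,"turn":-72},
    {"dx":0,"dy":0,"dz":-0.25,"turn":-79}
  ]
}}

```text
time_s: 10.42
tool_pos: [0.5902, -0.1179, 0.1978]
tool_rot: [-1.566, 0.001, 1.275]
ft_force: [0.0, 0.4, 0.0]
opening: 0.0512
```

```bash
python3 g.py .593 -.1195 .19 1.473
```

```text
t 10.42 pos [ 0.5902 -0.1179  0.1978] rot [-1.566e+00  1.000e-03  1.275e+00] F [0.  0.4 0. ] open 0.0512 j [ 0.27  0.74 -0.26  1.69  0.25  0.75  1.16]
dx -0.0007 dy 0.0078 dz -0.0031 turn -11.34
```

Emit:
{"fn": "send_rows", "kwargs": {
  "series": [
    {"dx":-0.001,"dy":0,"dz":-0.003,"turn":-6},
    {"dx":-0.001,"dy":0,"dz":-0.003,"turn":-11.5},
    {"dx":-0.001,"dy":0,"dz":-0.003,"turn":-11.5},
    {"dx":-0.001,"dy":0,"dz":-0.003,"turn":-11.5}
  ]
}}

```text
time_s: 10.75
tool_pos: [0.5936, -0.117, 0.1985]
tool_rot: [-1.567, -0.001, 1.47]
ft_force: [0.1, 0.1, 0.5]
opening: 0.0514
```

```bash
python3 g.py .593 -.1195 .08 1.473; python3 -c "
from h import *
wsave('pics/w9')"
```

```text
t 10.75 pos [ 0.5936 -0.117   0.1985] rot [-1.567e+00 -1.000e-03  1.470e+00] F [0.1 0.1 0.5] open 0.0514 j [ 0.3   0.75 -0.31  1.68  0.3   0.77  1.31]
dx -0.0026 dy 0.1185 dz 0.0004 turn -0.18
```

View pics/w9.png

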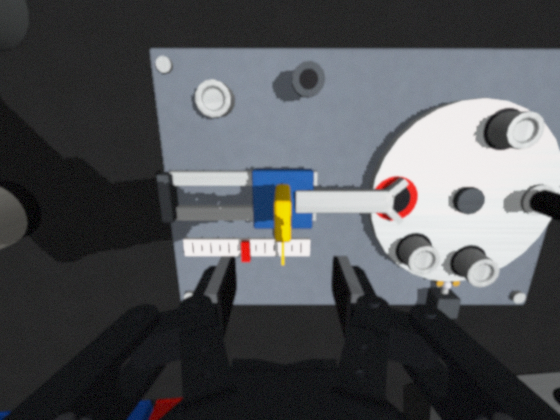

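The wrist view shows the tab at (283,230), the needle tip at (283,262) and the clip at (245,251), with the plate square to the image.

```bash
python3 -c "
from h import *
im=cv2.imread('pics/w9.png');h=cv2.cvtColor(im,cv2.COLOR_BGR2HSV)
red=(((h[...,0]<8)|(h[...,0]>172))&(h[...,1]>130)&(h[...,2]>70)); yel=((h[...,0]>20)&(h[...,0]<34)&(h[...,1]>130)&(h[...,2]>70))
c=cen(red,(235,235,256,268)); n=cen(yel,(270,250,296,270)); 
ty,tx=np.nonzero(yel[180:242,265:300]); print(c,n,tx.min()+265,tx.max()+265,ty.min()+180,ty.max()+180)
t=cen(yel&(h[...,2]>200),(265,180,300,245));print(t)
u=np.array([.098,.9952]); C=won('pics/w9',c,.026)
for z in (.026,.03,.034): N=won('pics/w9',n,z);print(z,N,C,(C-N)[:2]@u)
T=won('pics/w9',t,.1);print('tabtop',T,(C-T)[:2]@u)
"
cat rig* 2>/dev/null | head -0
```

```text
(np.float64(245.01639344262296), np.float64(251.31147540983608), 183) (np.float64(282.2857142857143), np.float64(257.42857142857144), 35) 274 290 185 241
(np.float64(284.32959641255604), np.float64(218.42152466367713), 446)
0.026 [ 0.66209221 -0.12540165  0.026     ] [ 0.65070231 -0.16497971  0.026     ] -0.04050429748247981
0.03 [ 0.66005827 -0.12517675  0.03      ] [ 0.65070231 -0.16497971  0.026     ] -0.040528794630796984
0.034 [ 0.65802432 -0.12495185  0.034     ] [ 0.65070231 -0.16497971  0.026     ] -0.04055329177911417
tabtop [ 0.59103919 -0.11623248  0.1       ] -0.0426662603140295
```

Emit:
{"fn": "send_rows", "kwargs": {
  "series": [
    {"dx":-0.001,"dy":0.015,"dz":0.001,"turn":0},
    {"dx":-0.001,"dy":0.04,"dz":0.001,"turn":0},
    {"dx":-0.001,"dy":0.065,"dz":0.001,"turn":0},
    {"dx":-0.001,"dy":0.09,"dz":0.001,"turn":0},
    {"dx":-0.001,"dy":0.11,"dz":0.001,"turn":0},
    {"dx":-0.001,"dy":0.117,"dz":0.001,"turn":0},
    {"dx":-0.001,"dy":0.117,"dz":0.001,"turn":0}
  ]
}}

```text
time_s: 11.38
tool_pos: [0.5921, -0.1174, 0.0812]
tool_rot: [-1.566, -0.0, 1.472]
ft_force: [0.7, 0.4, 0.2]
opening: 0.0513
```

Emit:
{"fn": "send_rows", "kwargs": {
  "series": [
    {"dx":0,"dy":0,"dz":0,"turn":0},
    {"dx":0,"dy":0,"dz":0,"turn":0},
    {"dx":0,"dy":0,"dz":0,"turn":0},
    {"dx":0,"dy":0,"dz":0,"turn":0},
    {"dx":0,"dy":0,"dz":0,"turn":0},
    {"dx":0,"dy":0,"dz":0,"turn":0},
    {"dx":0,"dy":0,"dz":0,"turn":0}
  ],
  "jaw": 0,
  "newtons": 40
}}

```text
time_s: 11.97
tool_pos: [0.5946, -0.1181, 0.0848]
tool_rot: [-1.573, -0.0, 1.472]
ft_force: [-0.7, 0.1, 6.5]
opening: 0.0133
```

```bash
python3 g.py .593 -.1195 .08 1.473; python3 -c "
from h import *
wsave('pics/w10')"
```

```text
t 11.97 pos [ 0.5946 -0.1181  0.0848] rot [-1.573 -0.     1.472] F [-0.7  0.1  6.5] open 0.0133 j [ 0.26  0.91 -0.24  1.74  0.38  0.54  1.25]
dx -0.0015 dy 0.0048 dz 0.0015 turn -0.07
```

View pics/w10.png

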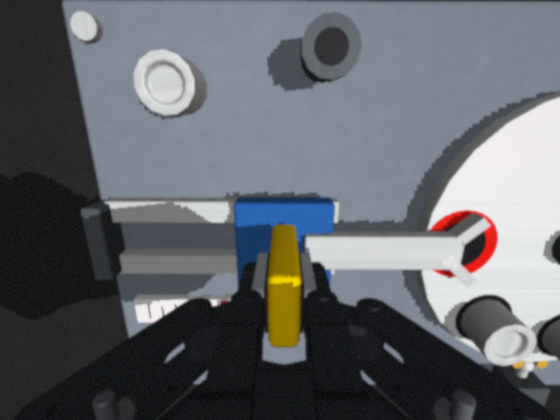

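The tab is gripped at (284,290) with a 13.3 mm opening and the table is unchanged. I'll pull about 40 mm.

Emit:
{"fn": "send_rows", "kwargs": {
  "series": [
    {"dx":-0.003,"dy":0,"dz":0,"turn":0},
    {"dx":-0.008,"dy":0,"dz":0,"turn":0},
    {"dx":-0.014,"dy":0,"dz":0,"turn":0},
    {"dx":-0.02,"dy":0,"dz":0,"turn":0},
    {"dx":-0.026,"dy":0,"dz":0,"turn":0},
    {"dx":-0.032,"dy":0,"dz":0,"turn":0},
    {"dx":-0.037,"dy":0,"dz":0,"turn":0},
    {"dx":-0.04,"dy":0,"dz":0,"turn":0},
    {"dx":-0.042,"dy":0,"dz":0,"turn":0},
    {"dx":-0.042,"dy":0,"dz":0,"turn":0},
    {"dx":-0.042,"dy":0,"dz":0,"turn":0},
    {"dx":-0.042,"dy":0,"dz":0,"turn":0}
  ]
}}

```text
time_s: 13.02
tool_pos: [0.5909, -0.1548, 0.0848]
tool_rot: [-1.573, -0.006, 1.475]
ft_force: [0.1, 10.0, 7.5]
opening: 0.0138
```

```bash
python3 g.py .593 -.1195 .08 1.473; python3 -c "
from h import *
u=np.array([.098,.9952]);print((env.get_state()['tool_pos'][:2]-[.5946,-.1181])@u)
wsave('pics/w11')
for n,b,f in (('top',(135,245,205,360),5),('side',(170,295,255,375),4.8)):
  t=optics.read_camera(n)[:,:,::-1]; cv2.imwrite(f'pics/{n}11f.png',t)
  cv2.imwrite(f'pics/{n}11.png',cv2.resize(t[b[0]:b[1],b[2]:b[3]],None,fx=f,fy=f,interpolation=cv2.INTER_CUBIC))
"
```

```text
t 13.02 pos [ 0.5909 -0.1548  0.0848] rot [-1.573 -0.006  1.475] F [ 0.1 10.   7.5] open 0.0138 j [ 0.33  0.91 -0.26  1.73  0.39  0.55  1.31]
dx 0.0354 dy 0.0048 dz 0.0013 turn 0.11
-0.036901612432680725
```

View pics/top11.png

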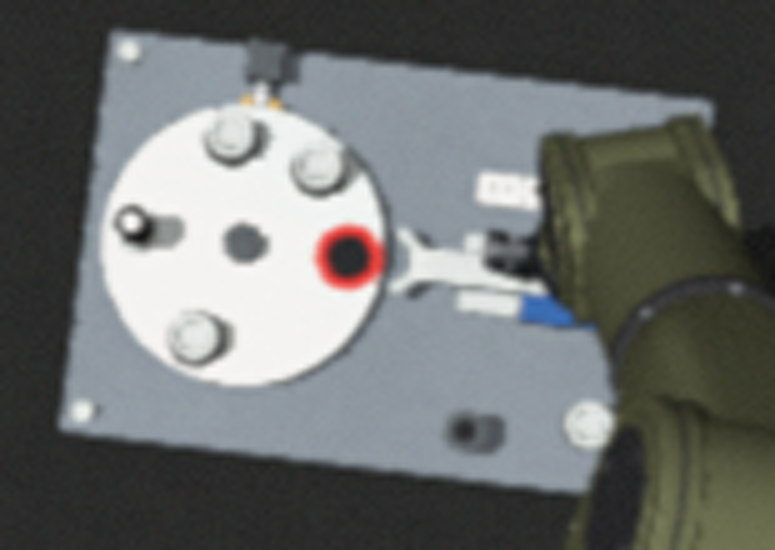

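View pics/side11.png

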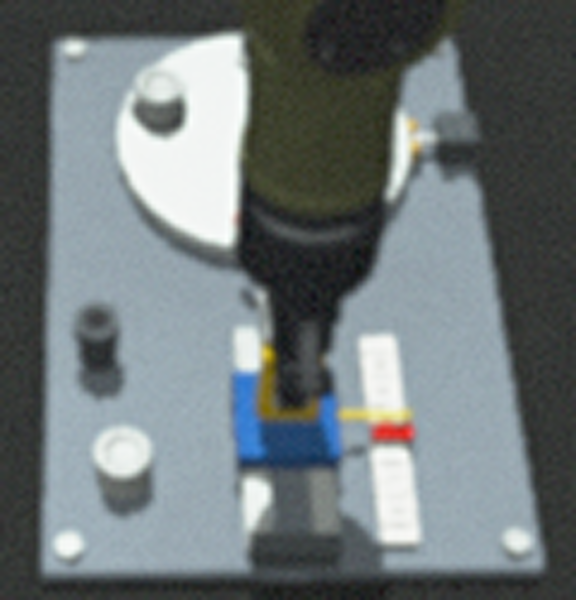

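View pics/w11.png

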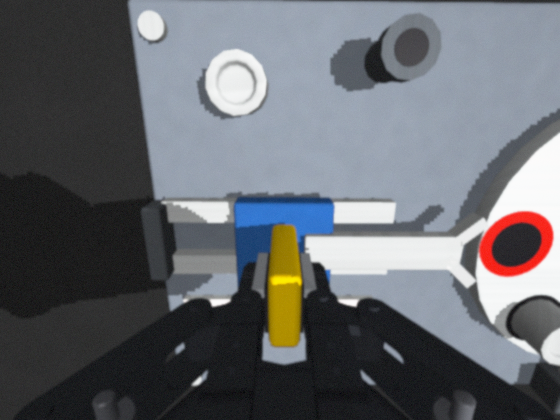

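The side view shows the needle at (375,414), just short of the clip at (393,432). The table is still in its detent in the top view. I'll work out the remaining distance.

```bash
python3 -c "
from h import *
u=np.array([.098,.9952,0]);v=np.array([.9952,-.098,0])
for f,box in (('side0',(325,243,341,249)),('side11f',(326,252,342,260))):
  im=cv2.imread(f'pics/{f}.png');h=cv2.cvtColor(im,cv2.COLOR_BGR2HSV)
  yel=((h[...,0]>16)&(h[...,0]<36)&(h[...,1]>60)&(h[...,2]>90)); red=(((h[...,0]<8)|(h[...,0]>172))&(h[...,1]>130)&(h[...,2]>90))
  n=cen(yel,box); c=cen(red,(328,252,348,266)); C=onz('side',c,.026);print(n,c)
  for z in (.026,.03,.034,.038): print(f,z,(onz('side',n,z)-C)@u)
"
python3 g.py .5905 -.1584 .0848 1.473
```

```text
(np.float64(330.3), np.float64(245.3), 20) (np.float64(336.5), np.float64(259.90909090909093), 22)
side0 0.026 0.049470507890854866
side0 0.03 0.04664664855170227
side0 0.034 0.04382278921254946
side0 0.038 0.04099892987339664
(np.float64(332.74285714285713), np.float64(256.1714285714286), 35) (np.float64(336.32), np.float64(259.68), 25)
side11f 0.026 0.011708097810463745
side11f 0.03 0.009047386309591302
side11f 0.034 0.006386674808718737
side11f 0.038 0.0037259633078462937
t 13.17 pos [ 0.5909 -0.1548  0.0848] rot [-1.573 -0.006  1.475] F [-0.2 10.6  7.9] open 0.0134 j [ 0.33  0.91 -0.26  1.73  0.39  0.55  1.31]
dx -0.0036 dy -0.0000 dz 0.0000 turn 0.11
```

Emit:
{"fn": "send_rows", "kwargs": {
  "series": [
    {"dx":-0.002,"dy":0,"dz":0,"turn":0},
    {"dx":-0.0035,"dy":0,"dz":0,"turn":0},
    {"dx":-0.0035,"dy":0,"dz":0,"turn":0},
    {"dx":-0.0035,"dy":0,"dz":0,"turn":0},
    {"dx":-0.0035,"dy":0,"dz":0,"turn":0},
    {"dx":-0.0035,"dy":0,"dz":0,"turn":0},
    {"dx":-0.0035,"dy":0,"dz":0,"turn":0}
  ]
}}

```text
time_s: 13.75
tool_pos: [0.5906, -0.1579, 0.0848]
tool_rot: [-1.573, -0.007, 1.475]
ft_force: [-0.9, 10.0, 7.7]
opening: 0.0138
```

```bash
python3 g.py .5905 -.1584 .0848 1.473; python3 -c "
from h import *
u2=np.array([.098,.9952]);print('travel',(env.get_state()['tool_pos'][:2]-[.5946,-.1181])@u2)
u=np.array([.098,.9952,0])
t=optics.read_camera('side')[:,:,::-1]; cv2.imwrite('pics/side12f.png',t)
cv2.imwrite('pics/side12.png',cv2.resize(t[230:280,295:355],None,fx=10,fy=10,interpolation=cv2.INTER_CUBIC))
im=cv2.imread('pics/top0.png');h=cv2.cvtColor(im,cv2.COLOR_BGR2HSV)
yel=((h[...,0]>16)&(h[...,0]<36)&(h[...,1]>60)&(h[...,2]>90)); n=cen(yel,(303,168,316,179)); print(n)
for z in (.03,.038): print((onz('top',n,z)-onz('top',(321.45,173.27),.026))@u)
t=optics.read_camera('top')[:,:,::-1]; cv2.imwrite('pics/top12.png',cv2.resize(t[135:245,205:360],None,fx=5,fy=5,interpolation=cv2.INTER_CUBIC))
"
```

```text
t 13.75 pos [ 0.5906 -0.1579  0.0848] rot [-1.573 -0.007  1.475] F [-0.9 10.   7.7] open 0.0138 j [ 0.34  0.91 -0.26  1.73  0.39  0.55  1.31]
dx -0.0005 dy -0.0000 dz 0.0000 turn 0.13
travel -0.040047608715490644
(np.float64(309.0), np.float64(175.66666666666666), 6)
0.04154024045384924
0.041964313065492566
```

View pics/side12.png

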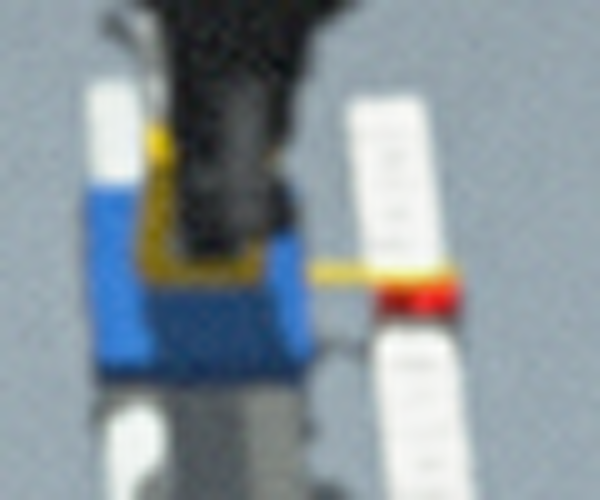

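View pics/top12.png

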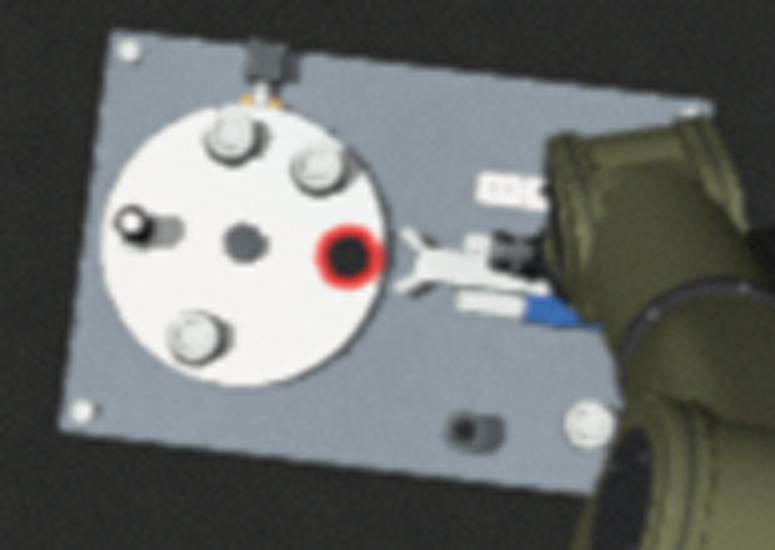

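Estimates of the needle-to-clip distance are 40.5 mm (wrist), 41.5–42 mm (top) and 41–44 mm (side, depending on the assumed needle height). Travel so far is 40.0 mm, so I'll add about 1.8 mm to sit in the middle of these.

Emit:
{"fn": "send_rows", "kwargs": {
  "series": [
    {"dx":-0.001,"dy":0,"dz":0,"turn":0},
    {"dx":-0.002,"dy":0,"dz":0,"turn":0},
    {"dx":-0.002,"dy":0,"dz":0,"turn":0},
    {"dx":-0.002,"dy":0,"dz":0,"turn":0},
    {"dx":-0.002,"dy":0,"dz":0,"turn":0},
    {"dx":-0.002,"dy":0,"dz":0,"turn":0},
    {"dx":-0.002,"dy":0,"dz":0,"turn":0},
    {"dx":-0.002,"dy":0,"dz":0,"turn":0}
  ]
}}

```text
time_s: 14.52
tool_pos: [0.5904, -0.1595, 0.0847]
tool_rot: [-1.573, -0.007, 1.475]
ft_force: [-0.6, 10.4, 7.7]
opening: 0.0135
```

```bash
python3 -c "
from h import *
s=env.get_state();print(s['time_s'],s['ft_force'],s['opening'],np.abs(s['qvel']).max(),(s['tool_pos'][:2]-[.5946,-.1181])@[.098,.9952])
u=np.array([.098,.9952,0])
t=optics.read_camera('side')[:,:,::-1]; cv2.imwrite('pics/side13.png',cv2.resize(t[230:280,295:355],None,fx=10,fy=10,interpolation=cv2.INTER_CUBIC))
cv2.imwrite('pics/side13f.png',t)
"
```

```text
14.5167 [-0.55361096 10.41004074  7.70216216] 0.013477959882640103 0.0015878672658226802 -0.04165727377682306
```

View pics/side13.png

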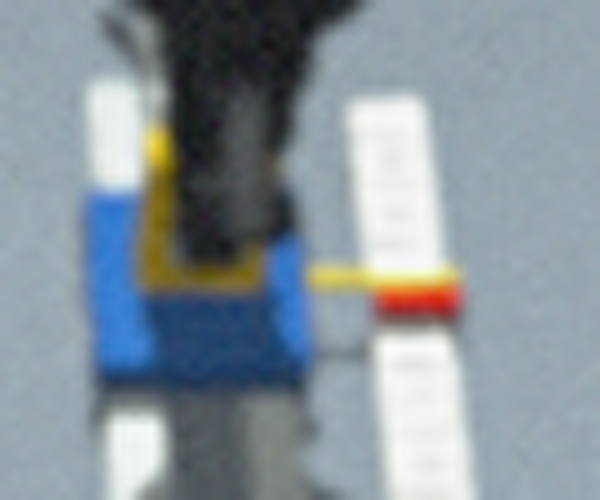

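View pics/side13f.png

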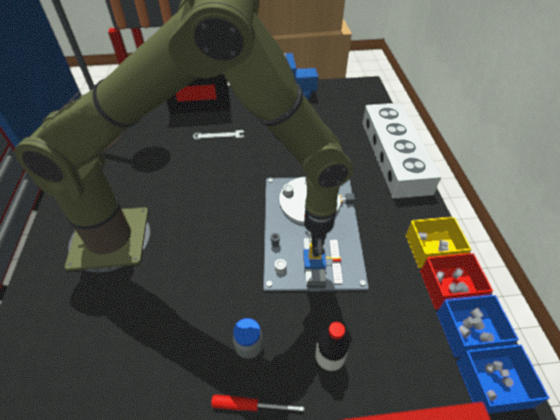

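Emit:
{"fn": "send_rows", "kwargs": {
  "series": [
    {"dx":-0.001,"dy":0,"dz":0,"turn":0},
    {"dx":-0.001,"dy":0,"dz":0,"turn":0},
    {"dx":-0.001,"dy":0,"dz":0,"turn":0},
    {"dx":-0.001,"dy":0,"dz":0,"turn":0},
    {"dx":-0.001,"dy":0,"dz":0,"turn":0},
    {"dx":-0.001,"dy":0,"dz":0,"turn":0},
    {"dx":-0.001,"dy":0,"dz":0,"turn":0},
    {"dx":-0.001,"dy":0,"dz":0,"turn":0}
  ]
}}

```text
time_s: 15.23
tool_pos: [0.5903, -0.1604, 0.0848]
tool_rot: [-1.573, -0.007, 1.476]
ft_force: [-1.6, 11.8, 8.0]
opening: 0.0137
```

```bash
python3 -c "
from h import *
s=env.get_state();print(s['time_s'],s['ft_force'],s['opening'],np.abs(s['qvel']).max(),(s['tool_pos'][:2]-[.5946,-.1181])@[.098,.9952])
print(order.hand_in())"
```

```text
15.2333 [-1.62964117 11.84729864  8.04870325] 0.013709568734402653 0.0013476903452864601 -0.042528446307559566
the job is handed in; nothing more can be done
None
```

I turned the table into its detent, pulled the jaw by its tab to the red clip, and handed the job in at 15.2 s while still holding the tab. The hand-in reports no verdict.

- **Table:** My first slow push jammed on the first pin at about 40 N, well over the stated 11 N. I backed off and pushed faster. That carried it past the detent to about -0.1 rad, on the second pin, and I eased it back. The last top views, with the arm holding the tab, show the ball midway between the two pins, so the angle is about 0.
- **Jaw:** I pulled it 42.5 mm and it is standing still. The wrist reads about 12 N along the pull and the opening is 13.7 mm, which fits the 14 mm tab.
- **Needle:** My estimates of its distance to the clip disagreed: 40.5 mm from the wrist view, and 41.5–42.6 mm from the top view. The side view gave 41–46.6 mm, depending on the needle's height, which I don't know exactly. The final position is within about 4 mm of every one of these, inside the 6 mm limit. It is not confirmed by a direct view from above, because the arm hides the needle there.
- **Bystanders:** I did not measure them again. No contact was noticed, and in the last side view those in sight looked unmoved.

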